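# Pour the mill balls from the drying tray into the steel grinding bowl

### The arm

A 6-joint arm with a two-finger parallel gripper is mounted at the origin on a cart in front of the work surface, level with it; the furniture and walls round the work are solid. World frame = base frame: x ahead of the robot, y to its left, z up, the work surface at z = 0. Lengths are in m, angles in degrees, forces in N, time in s.
With the tool pointing down it reaches from about 0.25 to 0.725 m from the base axis. Payload 9.7 kg.
Tool frame: the origin (TCP) lies at the very end of the fingers, on their centre line; the grasp point (between the pads) lies grasp_offset behind it (grasp_offset is the distance from the TCP to the grasp point, in m); z points along the fingers, y is the line along which they close (so a half turn about z gives the same grasp; the last joint's range is limited). The gripper opens to 85 mm and grips with 20 to 120 N. Pads are 22 mm wide; open, the fingers measure 114 mm over their backs; the gripper's body (76 mm by 85 mm) begins 54 mm behind the grasp point. The pads swing forward as they close: fully open they stand 13 mm farther back than shut.
Start: joints at [-63.942, 4.979, 10.078, 95.1, 0, 90], TCP at [0.242, -0.494, 0.231] pointing down, gripper open.
Joint ranges: [-179.16, 179.16], [-48.56, 103.87], [-65.8, 70.77], [-126.05, 130.52], [-82.76, 87.17], [-180, 180]. Speed limits (degrees/s): [127.2, 127.2, 147.25, 180, 180, 180].

### API

Orientations are given as [roll, pitch, yaw] about the fixed x, y, z axes, in that order (R = Rz(yaw) Ry(pitch) Rx(roll)).
In Python, from workcell import get_obs, camera, calibration, job_done, recognise, cut_out, mark_of, grasp_offset gives the robot as it stands.
- The arm moves only by the tool servo_tool, never from a script. Its argument "moves" is a list of rows, each a list of 3 entries, a list of its own where there are three numbers: the turn, a rotation vector about the tool's x, y, z in degrees, then the shift along the tool's x, y, z in m, then the opening in per cent of the stroke, from 0 (shut) to 100 (fully open). In form: [[[ax, ay, az], [x, y, z], claw], ...]. A call has 1 to 12 rows; each row shifts and turns the commanded pose from where the row before left it, along the tool's axes as they then stand; what a row does not reach is not made up. A row lasts 1/10 s, in which the tool goes at most 50 mm and 8.59 degrees, less where a joint would pass 70% of its speed; a pose out of reach is approached as far as the arm can. A call is refused whole if a number of a shift passes 0.05 or a number of a turn 8.59, either way. A call with a gripper value outside its range is refused whole. The fingers move at their own pace and stop on an object; "force" is the grip in N (left out, the last holds). Time passes only in rows, so rows that do not move let the fingers close. It gives the time, the measured TCP pose, the force, the opening and the grip force at its end, in the units of the state.
- get_obs(): the state, without advancing time (a new reading comes with each control period).
- camera(name): name is "scene" or "top" or "wrist"; returns (picture, depth): 384x512x3 uint8, red, green, blue; 384x512 float32, m along the optical axis (not along the pixel's ray), 0 where there is no reading.
- calibration(name): a dict with "camera_matrix" (3x3 intrinsics, pixels), "R" (3x3) and "t" (3): a world point X has camera coordinates R X + t. Camera axes: x right, y down, z forward; pixel columns grow to the right and rows downward; lengths in m; the calibration is good to about 2 mm. A picture is of the moment at which its call begins: read the wrist's pose just before it. calibration takes no time and is no camera call; for the wrist camera it gives the pose at the moment of the call.
- job_done(): hands the job in; it is judged then, once.
Trained networks look in the newest picture that a camera, given by its name, has taken for a name from the list of things; names that differ only in an ending like _2 or _b are one class to them, and where a whole thing is asked for, a point or a joint stands for the part that bears it (a point fixed in the world has none). Each returns a list of dicts, best first, with "score" (0 to 1); they miss things now and then, are a little off and sometimes report something else, mostly with a low value. They report only what shows in the picture. A call takes as long as a camera call. They do not tell look-alikes from the thing itself.
- recognise(name, camera): "xyz" ([x, y, z] in m, in the coordinates of the camera as it stood for that picture, good to about 4 mm: the middle of the surface that is visible of it).
- cut_out(name, camera): "mask" (384x512 bool, what is visible of it).
- mark_of(name, camera): "xyz" ([x, y, z] in m, in the coordinates of the camera as it stood for that picture, good to about 4 mm: a listed point, or the origin of a listed thing).
The state is a dict: "time": time; "q": joint angles; "qd": joint speeds; "joint_efforts": joint torques, N m; "ee_pos": TCP position; "tcp_rot": TCP orientation; "wrist_force": force on the tool from outside, world axes, zero at the start; "torque": the same for the moment, N m; "opening": finger opening in m; "grasp_force": force on a finger pad.
Only numpy, scipy, OpenCV 4.12 (cv2) and the standard library are available. Lean on these libraries where they do the work, as an engineer would, in place of code of your own. Each camera call takes 0.05 s, during which the arm holds its last target. There are 200 camera calls.

### The job

Two clean steel mill balls lie in the blue drying tray. Lift the tray by its black grip, tip it over its open spout corner so that both balls run out through the spout into the dark steel grinding bowl (not the white ceramic one), and leave that bowl standing where it is. Then set the empty tray down flat on the worktop and let go.

Things in the scene. Friction and masses are not known exactly. Their poses are not given: they have to be found in the camera images.
- tray_grip (a point): Centre of the black grip sleeve on the bridge handle of the blue drying tray. Tray axes: open spout corner towards -x, closed back corner +x, z up. Sleeve 16 mm thick (x), 80 long (y), 20 high (z), centre 82 mm above the tray's underside; pinch it from above across x. Handle spans y over the tray's centre, 178 mm. Tray 120 mm square, 0.2 to 0.4 kg, reaches 90 mm to +x and +/-y, walls 38 mm high.
- tray_spout (a point): Middle of the spout lip of that tray, same axes: 95 mm towards -x and 67 mm below the grip centre. Channel 44 mm wide between cheeks. The floor falls 3 degrees from lip to back corner, so the level tray keeps its balls; spout about 10 degrees down they begin to roll out, 25 degrees held 1.5 s empties it. Tipped slowly, the balls land 10 to 30 mm beyond the lip.
- bowl_steel: Dark steel grinding bowl, round, open on top: outside 90 mm across, 60 mm high; inside 78 mm across, inner floor 8 mm up. Origin at the centre of its underside, z up. Loose, 0.8 kg. A white ceramic bowl of the same shape stands next to it, 10 to 20 cm from centre to centre, to its left or right.
- ball_a_center (a point): Centre of one bright steel mill ball, 16 mm diameter, 17 g; lies in the back corner of the tray at the start.
- ball_b_center (a point): Centre of the other mill ball, like the first.
Mind the look-alikes: they are no part of the job. What is shaped like the bowl_steel but purple is not meant.

How it is judged (in metres and radians):
On the way:
1. the lifted tray is tipped spout-down (10 degrees or more) with its spout over the dark steel bowl (lip within 60 mm of the bowl's axis) (angle between tray_grip's own x axis and vertical below 1.396 rad and horizontal distance between tray_spout and bowl_steel below 0.06 m and height (world z) of tray_spout above 0.055 m), for 0.2 s.
At the end, for the whole second after the job is handed in: Both balls lie in the dark steel bowl (within its inside, below its rim), the bowl is upright and within 40 mm of where it stood, and the tray stands flat on the worktop (upright within 6 degrees, grip no more than 92 mm up), released (horizontal distance between each of ball_a_center, ball_b_center and bowl_steel below 0.036 m and z of ball_a_center in the frame of bowl_steel between 0 and 0.05 m and z of ball_b_center in the frame of bowl_steel between 0 and 0.05 m and angle between each of bowl_steel, tray_grip's own z axis and vertical below 0.1 rad and height (world z) of tray_grip below 0.092 m and distance of bowl_steel from where it was at the start of the episode below 0.04 m); the robot touches nothing.
It fails at once if the tray is turned over (tilted more than 60 degrees) (angle between tray_grip's own z axis and vertical above 1.05 rad).
It also fails if it takes over 50 s, if anything falls off the work surface, if the arm or the gripper's body presses on something with over 40 N, if the wrist force passes 120 N, or if a joint passes its speed limit or range.

## Working session

There is one attempt and no reset: what is moved stays moved. The work goes in short steps, Python scripts to look and compute and a tool call to move; the robot and the scene stay as the last step left them, time stands still between calls to the robot, and variables do not carry over. Pictures are saved under pics/ and viewed, at most 10 in all, crops included, and the job is handed in when it is done.

Besides the shell and the picture viewer there is one more tool, called by a JSON object that holds its "method" and its "body", one argument or row to a line. servo_tool: Moves the arm, as the interface text tells. Its arguments: {"type":"object","properties":{"moves":{"type":"array"},"force":{"type":"number"}},"required":["moves"]}

```bash
mkdir -p pics; cat > h.py <<'E'
import numpy as np, cv2
from workcell import *
def w(c,p):
    k=calibration(c); return np.array(k["R"]).T@(np.array(p)-np.array(k["t"]))
E
python3 - <<'E'
from h import *
print(grasp_offset, get_obs())
ims=[]
for c in ["scene","top"]:
    im,d=camera(c); cv2.imwrite(f"pics/{c}0.png",im[:,:,::-1])
    k=calibration(c)
    for n in ["tray_grip","tray_spout","bowl_steel","ball_a_center"]:
        for r in mark_of(n,c)[:4]:
            p=np.array(k["camera_matrix"])@np.array(r["xyz"]); 
            print(c,n,round(r["score"],2),w(c,r["xyz"]).round(3),(p[:2]/p[2]).round())
E
```

```text
0.0187 {'time': 0.0, 'q': array([-6.39394300e+01,  5.01053589e+00,  1.00342400e+01,  9.50994251e+01,
       -4.66132802e-04,  8.99993929e+01]), 'qd': array([-0.00025829,  0.0094704 , -0.0258258 , -0.06630563, -0.06489182,
        0.05309106]), 'joint_efforts': array([ 6.28966677e-05, -5.20388997e+01,  4.64803970e+01,  1.64070376e-02,
        4.70810608e-05, -1.43430697e-05]), 'ee_pos': array([ 0.24152327, -0.4938756 ,  0.23058657]), 'tcp_rot': array([-1.79924279e+02,  4.65330004e-04,  2.60611777e+01]), 'wrist_force': array([-0.88542774,  0.60475749, -0.17354951]), 'torque': array([-0.06594654,  0.04162335, -0.02006387]), 'grasp_force': 0.0, 'opening': 0.08573800171051224}
scene tray_grip 0.61 [ 0.543 -0.455  0.078] [264. 249.]
scene tray_spout 0.86 [ 0.508 -0.362  0.014] [237. 249.]
scene bowl_steel 0.92 [ 0.409 -0.245 -0.003] [187. 241.]
scene bowl_steel 0.69 [ 0.856 -0.03   0.   ] [277. 154.]
top tray_grip 0.62 [ 0.545 -0.457  0.08 ] [329. 210.]
top tray_spout 0.7 [ 0.51  -0.369  0.013] [296. 223.]
top bowl_steel 0.79 [ 0.851 -0.031  0.001] [179. 111.]
top bowl_steel 0.6 [ 0.412 -0.248 -0.   ] [254. 258.]
top ball_a_center 0.38 [ 0.573 -0.521  0.015] [348. 200.]
```

View pics/top0.png

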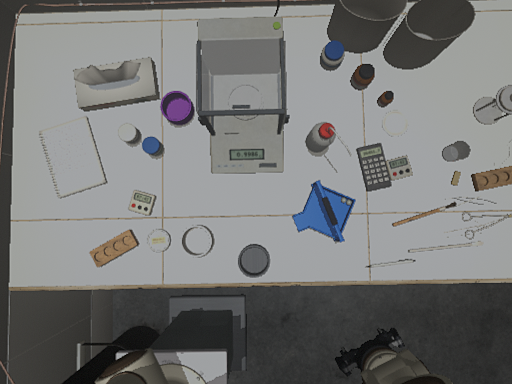

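View pics/scene0.png

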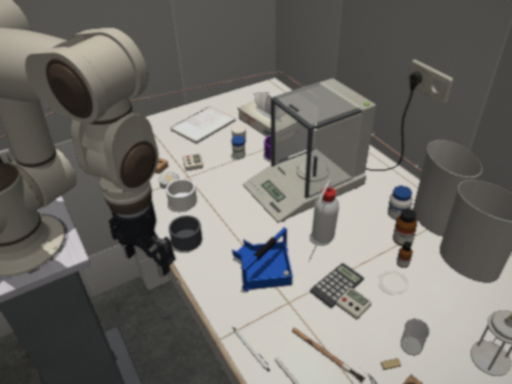

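The top view shows two candidates near the tray and one further off:
- Dark grey bowl at (254,258).
- White ceramic ring at (198,241).
- Purple look-alike at (178,107).

The dark one at world (0.41,-0.246) fits: it is dark steel and the white one is about 15 cm to its left. The blue tray's grip is at (329,210), with the spout at (296,223) pointing towards the bowl. I'll confirm this in a crop.

```bash
python3 -c "
import cv2
im=cv2.imread('pics/top0.png')[170:290,170:370]
cv2.imwrite('pics/crop.png',cv2.resize(im,None,fx=4,fy=4,interpolation=2))"
```

```text
(no output)
```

View pics/crop.png

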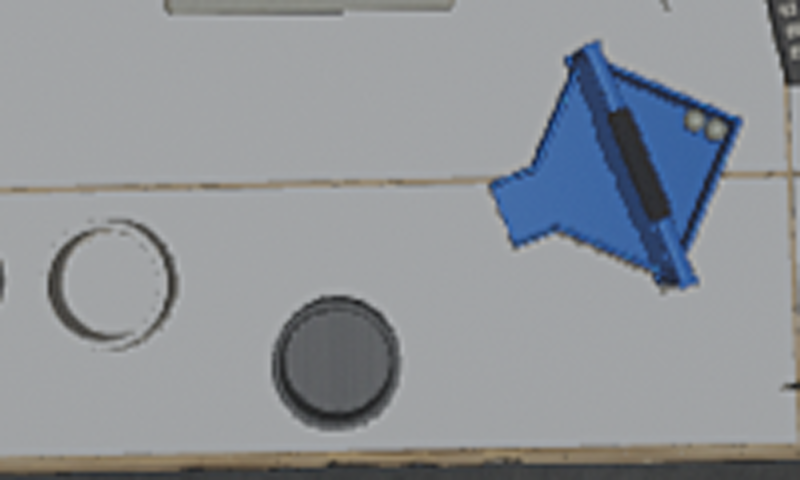

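The crop confirms it. The dark steel bowl is at crop (337,362), the white one at (113,285), and the tray has both balls in its back corner at (705,122). I'll approach most of the way and look with the wrist camera.

{"method": "servo_tool", "body": {
  "moves": [
    [[0,0,0],[0.03,0.01,0],100],
    [[0,0,0],[0.033,0.011,0],100],
    [[0,0,0],[0.033,0.011,0],100],
    [[0,0,0],[0.033,0.011,0],100],
    [[0,0,0],[0.033,0.011,0],100],
    [[0,0,0],[0.033,0.011,0],100],
    [[0,0,0],[0.033,0.011,0],100],
    [[0,0,5],[0,0,0],100],
    [[0,0,0],[0,0,0],100],
    [[0,0,0],[0,0,0],100]
  ]
}}

```text
time: 1.5
ee_pos: [0.4796, -0.4623, 0.2312]
tcp_rot: [-180.0, 0.0, 21.2]
wrist_force: [-0.0, -0.2, 0.9]
opening: 0.0855
grasp_force: 0.0
```

```bash
python3 - <<'E'
from h import *
o=get_obs(); print(o["time"],o["ee_pos"],o["tcp_rot"],o["q"].round(1))
im,d=camera("wrist"); cv2.imwrite("pics/w1.png",im[:,:,::-1])
k=calibration("wrist")
for n in ["tray_grip","tray_spout","bowl_steel"]:
    for r in mark_of(n,"wrist")[:3]: print(n,round(r["score"],2),w("wrist",r["xyz"]).round(4))
# black sleeve points from depth
K=np.array(k["camera_matrix"]); v,u=np.mgrid[:384,:512]
P=np.stack([(u-K[0,2])/K[0,0]*d,(v-K[1,2])/K[1,1]*d,d],-1).reshape(-1,3)
W=(P-np.array(k["t"]))@np.array(k["R"])
dark=(im.reshape(-1,3).max(1)<90)&(W[:,2]>.08)&(W[:,2]<.1)&(d.reshape(-1)>0)&(np.hypot(W[:,0]-.544,W[:,1]+.456)<.07)
S=W[dark]; print(len(S),cv2.minAreaRect((S[:,:2]*1000).astype(np.float32)),S[:,2].mean())
E
```

```text
1.5 [ 0.47955329 -0.46228608  0.23124412] [-1.79993270e+02  1.12645647e-02  2.11748421e+01] [-43.9  22.1  30.5  98.4  -0.  114.9]
tray_grip 0.91 [ 0.5413 -0.4577  0.0848]
tray_spout 0.76 [ 0.5111 -0.3705  0.0215]
bowl_steel 0.74 [ 0.4082 -0.2431 -0.0009]
1336 ((543.14501953125, -454.87677001953125), (132.8330535888672, 15.461240768432617), 20.26685333251953) 0.09287227083004906
```

View pics/w1.png

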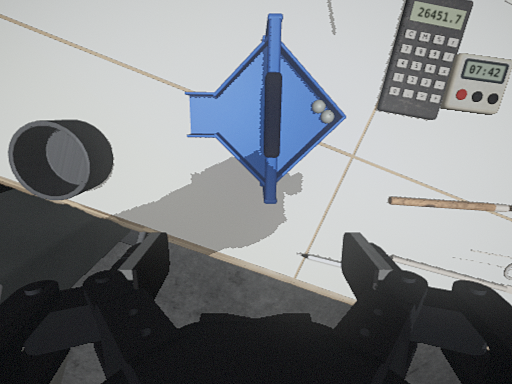

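The wrist view shows the tray level, with the sleeve at (273,115), spout left at (200,115), balls at (322,110) and the dark bowl at (60,160). The sleeve centre is at about (0.543,-0.456), with yaw 20.3°. I'll go in and descend.

{"method": "servo_tool", "body": {
  "moves": [
    [[0,0,0.9],[0.03,0.008,0],100],
    [[0,0,0],[0.031,0.009,0],100],
    [[0,0,0],[0,0,0.04],100],
    [[0,0,0],[0,0,0.04],100],
    [[0,0,0],[0,0,0],100],
    [[0,0,0],[0,0,0.03],100],
    [[0,0,0],[0,0,0.03],100],
    [[0,0,0],[0,0,0.02],100],
    [[0,0,0],[0,0,0.007],100],
    [[0,0,0],[0,0,0],100],
    [[0,0,0],[0,0,0],100]
  ]
}}

```text
time: 2.8
ee_pos: [0.5434, -0.4574, 0.0669]
tcp_rot: [179.9, -0.1, 20.2]
wrist_force: [-0.0, 0.1, -0.3]
opening: 0.0857
grasp_force: 0.0
```

{"method": "servo_tool", "body": {
  "moves": [
    [[0,0,0],[0,0,0.003],100],
    [[0,0,0],[0,0,0],50],
    [[0,0,0],[0,0,0],25],
    [[0,0,0],[0,0,0],0],
    [[0,0,0],[0,0,0],0],
    [[0,0,0],[0,0,0],0],
    [[0,0,0],[0,0,0],0],
    [[0,0,0],[0,0,0],0],
    [[0,0,0],[0,0,0],0],
    [[0,0,0],[0,0,0],0]
  ],
  "force": 70
}}

```text
time: 3.8
ee_pos: [0.5429, -0.4567, 0.0615]
tcp_rot: [180.0, -0.0, 20.2]
wrist_force: [-0.3, 0.9, 3.5]
opening: 0.0152
grasp_force: 68.9
```

{"method": "servo_tool", "body": {
  "moves": [
    [[0,0,0],[0,0,-0.004],0],
    [[0,0,0],[0,0,-0.008],0],
    [[0,0,0],[0,0,-0.012],0],
    [[0,0,0],[0,0,-0.015],0],
    [[0,0,0],[0,0,-0.015],0],
    [[0,0,0],[0,0,-0.015],0],
    [[0,0,0],[0,0,-0.015],0],
    [[0,0,0],[0,0,-0.015],0],
    [[0,0,0],[0,0,-0.01],0],
    [[0,0,0],[0,0,-0.006],0],
    [[0,0,0],[0,0,0],0],
    [[0,0,0],[0,0,0],0]
  ]
}}

```text
time: 5.0
ee_pos: [0.5428, -0.4566, 0.1758]
tcp_rot: [-180.0, 0.0, 20.2]
wrist_force: [0.5, 0.6, -3.7]
opening: 0.0149
grasp_force: 68.3
```

```bash
python3 - <<'E'
from h import *
o=get_obs(); print(o["time"],o["ee_pos"],o["tcp_rot"],o["wrist_force"],o["torque"])
im,d=camera("wrist"); cv2.imwrite("pics/w2.png",im[:,:,::-1])
k=calibration("wrist"); K=np.array(k["camera_matrix"])
for n in ["tray_grip","tray_spout","bowl_steel","ball_a_center"]:
    for r in mark_of(n,"wrist")[:3]: print(n,round(r["score"],2),w("wrist",r["xyz"]).round(4))
camera("top")
for n in ["tray_spout","bowl_steel"]:
    for r in mark_of(n,"top")[:3]: print(n,round(r["score"],2),w("top",r["xyz"]).round(4))
E
```

```text
5.0 [ 0.54282231 -0.45661365  0.17576575] [-1.79969019e+02  1.85545898e-02  2.01574227e+01] [ 0.53217862  0.59809602 -3.74059399] [0.02614556 0.0438458  0.06103705]
tray_grip 0.89 [ 0.545  -0.4573  0.2   ]
tray_spout 0.93 [ 0.51   -0.3667  0.1325]
bowl_steel 0.67 [ 4.086e-01 -2.439e-01 -4.000e-04]
ball_a_center 0.69 [ 0.563  -0.5237  0.1322]
tray_spout 0.57 [ 0.5097 -0.37    0.1299]
bowl_steel 0.78 [ 8.522e-01 -3.110e-02 -2.000e-04]
bowl_steel 0.67 [ 0.4096 -0.2451 -0.0028]
```

View pics/w2.png

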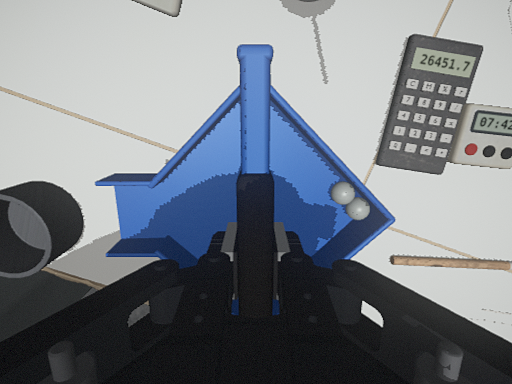

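The tray is held level, with the balls still in the back corner at (350,200). The measured lip at (0.510,-0.368,0.13) agrees with the geometry. I'll carry it gently so that the lip ends 20 mm short of the bowl axis.

{"method": "servo_tool", "body": {
  "moves": [
    [[0,0,0],[-0.0012,-0.003,0],0],
    [[0,0,0],[-0.0024,-0.006,0],0],
    [[0,0,0],[-0.0036,-0.009,0],0],
    [[0,0,0],[-0.0048,-0.012,0],0],
    [[0,0,0],[-0.0056,-0.014,0],0],
    [[0,0,0],[-0.0056,-0.014,0],0],
    [[0,0,0],[-0.0056,-0.014,0],0],
    [[0,0,0],[-0.0056,-0.014,0],0],
    [[0,0,0],[-0.0056,-0.014,0],0],
    [[0,0,0],[-0.0048,-0.012,0],0],
    [[0,0,0],[-0.0036,-0.009,0],0],
    [[0,0,0],[-0.0024,-0.006,0],0]
  ]
}}

```text
time: 6.6
ee_pos: [0.4509, -0.3543, 0.1766]
tcp_rot: [180.0, -0.0, 20.2]
wrist_force: [0.2, -0.7, -3.2]
opening: 0.0146
grasp_force: 68.3
```

{"method": "servo_tool", "body": {
  "moves": [
    [[0,0,0],[-0.0012,-0.003,0.003],0],
    [[0,0,0],[0,0,0.006],0],
    [[0,0,0],[0,0,0.008],0],
    [[0,0,0],[0,0,0.008],0],
    [[0,0,0],[0,0,0.005],0],
    [[0,0,0],[0,0,0.003],0],
    [[0,0,0],[0,0,0],0],
    [[0,0,0],[0,0,0],0],
    [[0,0,0],[0,0,0],0],
    [[0,0,0],[0,0,0],0]
  ]
}}

```text
time: 7.6
ee_pos: [0.4494, -0.3527, 0.1436]
tcp_rot: [180.0, -0.0, 20.2]
wrist_force: [-0.2, 1.1, -3.1]
opening: 0.0149
grasp_force: 68.3
```

```bash
python3 - <<'E'
from h import *
o=get_obs(); print(o["time"],o["ee_pos"],o["tcp_rot"],o["q"].round(1))
for c in ["wrist","top","scene"]:
  im,d=camera(c); cv2.imwrite(f"pics/{c}3.png",im[:,:,::-1])
  for n in ["tray_grip","tray_spout","bowl_steel","ball_a_center"]:
    for r in mark_of(n,c)[:2]: print(c,n,round(r["score"],2),w(c,r["xyz"]).round(4))
a=cv2.imread("pics/top3.png")[170:300,180:380]; a=cv2.resize(a,(512,333))
b=cv2.imread("pics/wrist3.png"); b=cv2.resize(b,(288,216)); 
o=np.zeros((333,800,3),np.uint8); o[:,:512]=a; o[:216,512:]=b; cv2.imwrite("pics/m3.png",o)
E
```

```text
7.6 [ 0.44942036 -0.35267298  0.14363548] [ 1.79969138e+02 -1.71242969e-02  2.01568003e+01] [-38.1   7.    2.5  85.5  -0.  121.7]
wrist tray_grip 0.63 [ 0.4487 -0.3569  0.1687]
wrist tray_spout 0.95 [ 0.4132 -0.2647  0.1019]
wrist bowl_steel 0.73 [ 4.067e-01 -2.425e-01  1.000e-04]
wrist ball_a_center 0.77 [ 0.4711 -0.4178  0.103 ]
top tray_grip 0.76 [ 0.4482 -0.3497  0.1655]
top tray_spout 0.94 [ 0.418  -0.266   0.0983]
top bowl_steel 0.73 [ 0.4111 -0.2467 -0.0018]
top bowl_steel 0.67 [ 8.55e-01 -3.36e-02 -1.00e-04]
scene tray_grip 0.56 [ 0.4511 -0.3496  0.1566]
scene bowl_steel 0.56 [ 4.107e-01 -2.446e-01 -4.000e-04]
scene bowl_steel 0.47 [ 0.8554 -0.0314 -0.0033]
```

View pics/m3.png

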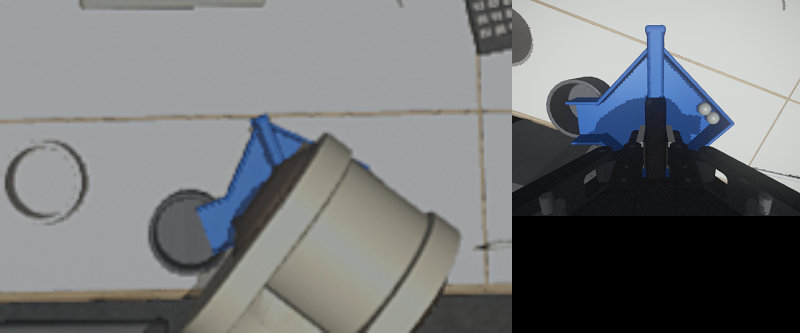

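The lip sits over the near part of the dark bowl, 20 mm short of its axis, and the balls are still at the back. Now I'll tip about the lip.

{"method": "servo_tool", "body": {
  "moves": [
    [[0,0,0],[0,0,0.005],0],
    [[-1,0,0],[0,-0.00085,-0.00165],0],
    [[-1,0,0],[0,-0.00085,-0.00165],0],
    [[-1,0,0],[0,-0.00085,-0.00165],0],
    [[-1,0,0],[0,-0.00085,-0.00165],0],
    [[-1,0,0],[0,-0.00085,-0.00165],0],
    [[-1,0,0],[0,-0.00085,-0.00165],0],
    [[-1,0,0],[0,-0.00085,-0.00165],0],
    [[-1,0,0],[0,-0.00085,-0.00165],0],
    [[-1,0,0],[0,-0.00085,-0.00165],0]
  ]
}}

```text
time: 9.35
ee_pos: [0.4462, -0.3443, 0.1527]
tcp_rot: [170.9, -0.0, 20.2]
wrist_force: [-0.5, -0.5, -2.7]
opening: 0.0149
grasp_force: 68.6
```

```bash
python3 - <<'E'
from h import *
o=get_obs(); print(o["time"],o["ee_pos"],o["tcp_rot"])
im,d=camera("wrist"); cv2.imwrite("pics/w4.png",im[:,:,::-1])
for n in ["tray_grip","tray_spout","bowl_steel","ball_a_center"]:
    for r in mark_of(n,"wrist")[:2]: print(n,round(r["score"],2),w("wrist",r["xyz"]).round(4))
E
```

```text
9.35 [ 0.44624697 -0.34429779  0.1526843 ] [ 1.70919362e+02 -5.00423708e-03  2.01558467e+01]
tray_grip 0.71 [ 0.4481 -0.3422  0.1776]
tray_spout 0.93 [ 0.4178 -0.2655  0.0967]
bowl_steel 0.58 [ 0.4065 -0.243   0.001 ]
ball_a_center 0.57 [ 0.4671 -0.4102  0.1205]
```

The lip is holding still, the direction is right, and the balls are still in the back. I'll continue.

{"method": "servo_tool", "body": {
  "moves": [
    [[-1,0,0],[0,-0.00085,-0.00165],0],
    [[-1,0,0],[0,-0.00085,-0.00165],0],
    [[-1,0,0],[0,-0.00085,-0.00165],0],
    [[-1,0,0],[0,-0.00085,-0.00165],0],
    [[0,0,0],[0,0,0],0],
    [[0,0,0],[0,0,0],0],
    [[0,0,0],[0,0,0],0],
    [[0,0,0],[0,0,0],0],
    [[0,0,0],[0,0,0],0],
    [[0,0,0],[0,0,0],0],
    [[0,0,0],[0,0,0],0],
    [[0,0,0],[0,0,0],0]
  ]
}}

```text
time: 10.8
ee_pos: [0.4447, -0.3402, 0.1584]
tcp_rot: [167.0, 0.0, 20.2]
wrist_force: [0.1, 0.5, -2.8]
opening: 0.0148
grasp_force: 68.7
```

{"method": "servo_tool", "body": {
  "moves": [
    [[-1,0,0],[0,-0.00085,-0.00165],0],
    [[-1,0,0],[0,-0.00085,-0.00165],0],
    [[-1,0,0],[0,-0.00085,-0.00165],0],
    [[-1,0,0],[0,-0.00085,-0.00165],0],
    [[-1,0,0],[0,-0.00085,-0.00165],0],
    [[-1,0,0],[0,-0.00085,-0.00165],0],
    [[-1,0,0],[0,-0.00085,-0.00165],0],
    [[-1,0,0],[0,-0.00085,-0.00165],0],
    [[-1,0,0],[0,-0.00085,-0.00165],0],
    [[-1,0,0],[0,-0.00085,-0.00165],0],
    [[-1,0,0],[0,-0.00085,-0.00165],0],
    [[-1,0,0],[0,-0.00085,-0.00165],0]
  ]
}}

```text
time: 12.0
ee_pos: [0.4392, -0.3251, 0.174]
tcp_rot: [154.9, -0.0, 20.2]
wrist_force: [-0.1, -1.0, -2.8]
opening: 0.0154
grasp_force: 68.6
```

{"method": "servo_tool", "body": {
  "moves": [
    [[-1,0,0],[0,-0.00085,-0.00165],0],
    [[-1,0,0],[0,-0.00085,-0.00165],0],
    [[-1,0,0],[0,-0.00085,-0.00165],0],
    [[0,0,0],[0,0,0],0],
    [[0,0,0],[0,0,0],0],
    [[0,0,0],[0,0,0],0],
    [[0,0,0],[0,0,0],0],
    [[0,0,0],[0,0,0],0],
    [[0,0,0],[0,0,0],0],
    [[0,0,0],[0,0,0],0],
    [[0,0,0],[0,0,0],0],
    [[0,0,0],[0,0,0],0]
  ]
}}

```text
time: 13.2
ee_pos: [0.4377, -0.321, 0.1772]
tcp_rot: [152.0, 0.0, 20.2]
wrist_force: [0.3, 0.1, -3.1]
opening: 0.015
grasp_force: 68.6
```

{"method": "servo_tool", "body": {
  "moves": [
    [[0,0,0],[0,0,0],0],
    [[0,0,0],[0,0,0],0],
    [[0,0,0],[0,0,0],0],
    [[0,0,0],[0,0,0],0],
    [[0,0,0],[0,0,0],0],
    [[0,0,0],[0,0,0],0],
    [[0,0,0],[0,0,0],0],
    [[0,0,0],[0,0,0],0],
    [[0,0,0],[0,0,0],0],
    [[0,0,0],[0,0,0],0]
  ]
}}

```text
time: 14.2
ee_pos: [0.4377, -0.321, 0.1772]
tcp_rot: [152.0, 0.0, 20.2]
wrist_force: [0.3, 0.1, -3.1]
opening: 0.015
grasp_force: 68.6
```

```bash
python3 - <<'E'
from h import *
o=get_obs(); print(o["time"],o["ee_pos"],o["tcp_rot"])
ims=[]
for c in ["wrist","scene"]:
  im,d=camera(c); ims.append(im[:,:,::-1])
  for n in ["tray_spout","bowl_steel","ball_a_center"]:
    for r in mark_of(n,c)[:2]: print(c,n,round(r["score"],2),w(c,r["xyz"]).round(4))
b=cv2.resize(ims[1][160:340,130:330],(400,360))
cv2.imwrite("pics/m5.png",np.hstack([cv2.resize(ims[0],(400,300)),b[:300]]))
E
```

```text
14.2 [ 0.43768458 -0.3210068   0.17724768] [1.52000940e+02 2.24032534e-03 2.01578781e+01]
wrist tray_spout 0.95 [ 0.4147 -0.2624  0.0976]
wrist bowl_steel 0.85 [ 0.4076 -0.2454  0.0021]
wrist ball_a_center 0.54 [ 0.3742 -0.2441  0.0167]
scene tray_spout 0.57 [ 0.4159 -0.2598  0.0914]
scene bowl_steel 0.65 [ 0.8578 -0.0296 -0.0016]
scene bowl_steel 0.56 [ 0.4087 -0.2416 -0.    ]
```

View pics/m5.png

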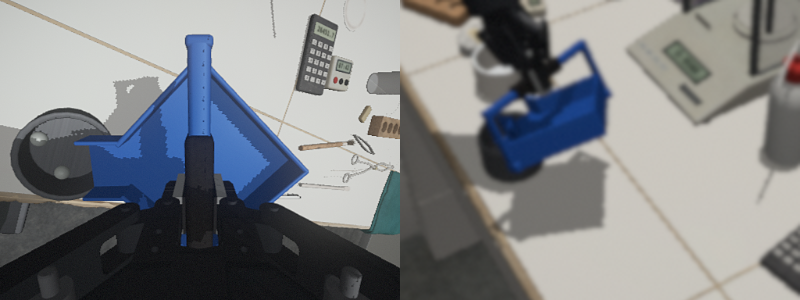

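Both balls lie in the dark bowl, at (38,140) and (62,172) in the left panel, and the tray is empty. I'll level it, carry it back and set it down.

{"method": "servo_tool", "body": {
  "moves": [
    [[4,0,0],[0,0.0031,0.0067],0],
    [[4,0,0],[0,0.0031,0.0067],0],
    [[4,0,0],[0,0.0031,0.0067],0],
    [[4,0,0],[0,0.0031,0.0067],0],
    [[4,0,0],[0,0.0031,0.0067],0],
    [[4,0,0],[0,0.0031,0.0067],0],
    [[4,0,0],[0,0.0031,0.0067],0],
    [[0,0,0],[0,0,-0.01],0],
    [[0,0,0],[0,0,-0.015],0],
    [[0,0,0],[0,0,-0.01],0],
    [[0,0,0],[0,0,0],0]
  ]
}}

```text
time: 15.7
ee_pos: [0.45, -0.3526, 0.1772]
tcp_rot: [179.7, -0.2, 20.2]
wrist_force: [-0.1, -0.2, -2.8]
opening: 0.0153
grasp_force: 69.2
```

{"method": "servo_tool", "body": {
  "moves": [
    [[0,0,0],[0.004,0.008,0],0],
    [[0,0,0],[0.006,0.016,0],0],
    [[0,0,0],[0.008,0.02,0],0],
    [[0,0,0],[0.008,0.02,0],0],
    [[0,0,0],[0.008,0.02,0],0],
    [[0,0,0],[0.008,0.02,0],0],
    [[0,0,0],[0.006,0.016,0],0],
    [[0,0,0],[0.004,0.01,0],0],
    [[0,0,0],[0,0.003,0],0],
    [[0,0,0],[0,0,0],0]
  ]
}}

```text
time: 16.7
ee_pos: [0.5439, -0.4594, 0.1728]
tcp_rot: [-180.0, 0.0, 20.2]
wrist_force: [-1.2, -0.2, -2.2]
opening: 0.0152
grasp_force: 69.1
```

Lower by 0.107 to about 0.066, then check the last millimetres.

{"method": "servo_tool", "body": {
  "moves": [
    [[0,0,0],[0,0,0.01],0],
    [[0,0,0],[0,0,0.02],0],
    [[0,0,0],[0,0,0.02],0],
    [[0,0,0],[0,0,0.02],0],
    [[0,0,0],[0,0,0.018],0],
    [[0,0,0],[0,0,0.01],0],
    [[0,0,0],[0,0,0.006],0],
    [[0,0,0],[0,0,0.002],0],
    [[0,0,0],[0,0,0],0],
    [[0,0,0],[0,0,0],0]
  ]
}}

```text
time: 17.7
ee_pos: [0.5442, -0.4596, 0.0685]
tcp_rot: [179.9, -0.0, 20.2]
wrist_force: [-0.3, 0.0, -3.6]
opening: 0.0146
grasp_force: 69.0
```

{"method": "servo_tool", "body": {
  "moves": [
    [[0,0,0],[0,0,0.002],0],
    [[0,0,0],[0,0,0.002],0],
    [[0,0,0],[0,0,0.001],0],
    [[0,0,0],[0,0,0.001],0],
    [[0,0,0],[0,0,0],0],
    [[0,0,0],[0,0,0],0]
  ]
}}

```text
time: 18.3
ee_pos: [0.5439, -0.4594, 0.0615]
tcp_rot: [-180.0, 0.0, 20.2]
wrist_force: [-0.2, -1.4, -1.8]
opening: 0.0151
grasp_force: 69.3
```

{"method": "servo_tool", "body": {
  "moves": [
    [[0,0,0],[0,0,0.001],0],
    [[0,0,0],[0,0,0],0],
    [[0,0,0],[0,0,0],25],
    [[0,0,0],[0,0,0],50],
    [[0,0,0],[0,0,0],100],
    [[0,0,0],[0,0,0],100],
    [[0,0,0],[0,0,0],100],
    [[0,0,0],[0,0,0],100]
  ]
}}

```text
time: 19.1
ee_pos: [0.5439, -0.4594, 0.0605]
tcp_rot: [-180.0, 0.0, 20.2]
wrist_force: [0.7, -0.4, -0.5]
opening: 0.0851
grasp_force: 0.0
```

{"method": "servo_tool", "body": {
  "moves": [
    [[0,0,0],[0,0,-0.01],100],
    [[0,0,0],[0,0,-0.02],100],
    [[0,0,0],[0,0,-0.03],100],
    [[0,0,0],[0,0,-0.04],100],
    [[0,0,0],[-0.03,0,-0.03],100],
    [[0,0,0],[-0.04,0,-0.02],100],
    [[0,0,0],[-0.02,0,0],100],
    [[0,0,0],[0,0,0],100],
    [[0,0,0],[0,0,0],100]
  ]
}}

```text
time: 20.0
ee_pos: [0.4592, -0.4903, 0.2099]
tcp_rot: [-180.0, -0.0, 20.1]
wrist_force: [0.2, 0.8, -0.0]
opening: 0.0854
grasp_force: 0.0
```

```bash
python3 - <<'E'
from h import *
ims=[]
for c in ["wrist","top"]:
  im,d=camera(c); ims.append(im[:,:,::-1])
  for n in ["tray_grip","tray_spout","bowl_steel","ball_a_center"]:
    for r in mark_of(n,c)[:2]: print(c,n,round(r["score"],2),w(c,r["xyz"]).round(4))
b=cv2.resize(ims[1][180:300,190:350],(400,300))
cv2.imwrite("pics/m6.png",np.hstack([cv2.resize(ims[0],(400,300)),b]))
E
```

```text
wrist tray_grip 0.67 [ 0.543  -0.4616  0.0829]
wrist tray_spout 0.78 [ 0.5104 -0.3726  0.0192]
wrist bowl_steel 0.88 [ 4.094e-01 -2.435e-01 -4.000e-04]
wrist ball_a_center 0.68 [ 0.3794 -0.2446  0.0178]
top tray_grip 0.64 [ 0.5468 -0.4603  0.0817]
top tray_spout 0.58 [ 0.5119 -0.373   0.0156]
top bowl_steel 0.97 [ 4.113e-01 -2.468e-01  3.000e-04]
top bowl_steel 0.91 [ 0.8515 -0.0317  0.0034]
top ball_a_center 0.57 [ 0.382  -0.2445  0.0155]
```

View pics/m6.png

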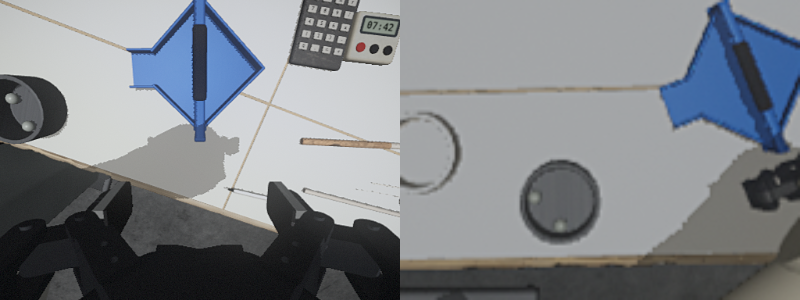

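Both balls lie in the dark bowl, at (535,198) and (558,226) in the right panel. The tray stands flat and released, and the bowl has not moved.

```bash
python3 -c "
from workcell import *
print(job_done())"
```

```text
the job is handed in; nothing more can be done
None
```

Both balls are in the dark steel bowl, which stands where it was, and the empty tray is flat on the worktop and released; the job was handed in after about 20 s of robot time, with no verdict returned.

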